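# Chase a crankcase thread with a tap

### The arm

A 6-joint arm with a two-finger parallel gripper is mounted at the origin on the work surface. World frame = base frame: x ahead of the robot, y to its left, z up, the work surface at z = 0. Lengths are in m, angles in rad, forces in N, time in s.
With the tool pointing down it reaches from about 0.425 to 0.95 m from the base axis. Payload 3.5 kg.
Tool frame: the origin (TCP) lies at the very end of the fingers, on their centre line; the grasp point (between the pads) lies 19 mm behind it; x points along the fingers, z is the direction in which the jaws open and shut, and the axes are right-handed (so a half turn about x gives the same grasp; the last joint's range is limited). The gripper opens to 85 mm and grips with 20 to 120 N. Pads are 22 mm wide; open, the fingers measure 114 mm over their backs; the gripper's body (76 mm by 85 mm) begins 54 mm behind the grasp point. The pads swing forward as they close: fully open they stand 13 mm farther back than shut.
Start: joints at [-1.443, 0.286, 1.577, -0, 1.279, -0.15], TCP at [0.185, -0.649, 0.231] pointing down, gripper open.
Joint ranges: [-2.77, 2.77], [-0.9, 2.22], [0.21, 2.48], [-1.53, 4.67], [0.24, 2.81], [-2.84, 2.84]. Speed limits (rad/s): [2.79, 2.79, 3.14, 3.14, 3.14, 3.14].

### API

Orientations are given as a unit quaternion [x, y, z, w].
In Python, from plant import ctrl, cams gives the robot as it stands.
- The arm moves only by the tool play_rows, never from a script. Its argument "rows" is a list of rows, each a list of 3 entries, a list of its own where there are three numbers: the opening in per cent of the stroke, from 0 (shut) to 100 (fully open), then the shift along the tool's x, y, z in units of 0.3 m (1.0 is 0.3 m), then the turn, a rotation vector about the tool's x, y, z in units of pi/2 rad (1.0 is pi/2 rad). A call has 1 to 10 rows; each row is the pose to reach, as a shift and turn from the pose commanded when the call began, along the tool's axes at that moment; what a row does not reach only later rows make up. A row lasts 1/12 s, in which the tool goes at most 41.7 mm and 7.16 degrees, less where a joint would pass 70% of its speed; a pose out of reach is approached as far as the arm can. A call with a number of a shift or a turn outside -1 to 1 is refused whole. A call with a gripper value outside its range is refused whole. The fingers move at their own pace and stop on an object; "force" is the grip in N (left out, the last holds). Time passes only in rows, so rows that repeat a pose let the fingers close. It gives the time, the measured TCP pose, the force and the opening at its end, in the units of the state.
- ctrl.get_state(): the state, without advancing time (a new reading comes with each control period).
- cams.read_camera(name): name is "side" or "top"; returns a dict with "color" (480x640x3 uint8, red, green, blue), "fx", "fy", "cx", "cy" (pixels), "view" (4x4, takes a point from world to camera coordinates). Camera axes: x right, y down, z forward; pixel columns grow to the right and rows downward; lengths in m; the calibration is good to about 2 mm. A picture is of the moment at which its call begins. There is no depth.
- ctrl.sign_off(): hands the job in, once; it reports no verdict.
The state is a dict: "time": time; "qpos": joint angles; "dq": joint speeds; "joint_efforts": joint torques, N m; "eef_pos": TCP position; "tcp_rot": TCP orientation; "contact_force": force on the tool from outside, world axes, zero at the start; "wrist_torque": the same for the moment, N m; "opening": opening from 0.0 (shut) to 1.0 (fully open).
Only numpy, scipy, OpenCV 4.12 (cv2) and the standard library are available. Lean on these libraries where they do the work, as an engineer would, in place of code of your own. Each camera call takes 0.05 s, during which the arm holds its last target. There are 200 camera calls.

### The job

Fit the steel tap driver over the square of the tap that stands in the crankcase, then run the tap down the thread with the driver: half a turn clockwise, stop, a quarter turn back, stop, half a turn clockwise again, stop, a quarter back, stop, and then clockwise until it comes home against its stop. The tap is brittle, so feel for the fit and never force it down, sideways or against the stop. Leave the driver standing upright and fully down on the tap, let go of it, and do not disturb the other things on the bench.

Things in the scene. Friction and masses are not known exactly. Their poses are not given: they have to be found in the camera images.
- driver: Tap driver, loose, bare steel, 62 mm tall, 0.25 kg, standing upright. Lower part a 36 mm square block 26 mm high, with a 19.8 mm square socket 23 mm deep opening downward; upper part a plain 28 mm square head 36 mm high, from 26 to 62 mm above the origin, to grip from above. Origin: centre of the underside, z up, x and y square to the faces of block, socket and head alike. Fits the tap in any of four quarter turns.
- tap_seat (a point): Centre of the top face of the tap's round collar (48 mm across, 7 mm thick, dark steel), 80 mm above the bench at the start, on the tap's axis; the driver's underside rests on this face when fully down. z up; x and y are square to the faces of the tap's drive square and turn with the tap. The square is 18 mm wide and rises 18 mm above this point, then tapers at 45 degrees to 10 mm over another 4 mm (22 mm in all). The collar sinks 3 mm per turn clockwise.
- tap_turn (a joint): Turn of the tap in rad, 0 as found, growing clockwise seen from above (half a turn = 3.14); it sinks 0.477 mm per rad. It meets its hard stop (home) at 6.1 rad, just under one turn from where it is found; it may also be turned back to -0.8. It turns against about 0.05 N m of steady friction, does not spring back and stays where it is left. The driver has about 0.1 rad of play each way on the square.
- tap: The tap, steel, upright in the boss: round collar with the drive square on top. Origin: centre of the collar's underside, on the axis; it does not turn with the tap. The tap snaps if the driver bears on it with over 25 N in all (pressing down, side load and turning couple added up); careful turning stays well under that, pressing on when the square has not found the socket or turning on against the stop goes over.
- case: Crankcase half, bare aluminium casting fixed to the bench, 230 x 190 mm, 58 mm high, origin at the centre of its underside. In the middle of its top a round boss (52 mm across, top 70 mm above the bench) holds the tap; four low bolt heads with short stud ends (up to 74 mm above the bench) at its corners, 119 mm from the tap.
- sleeve: Bystander: round plain steel sleeve, 42 mm across, 26 mm bore, 50 mm tall, standing loose. Origin: centre of the underside.
- jar: Bystander: small closed jar, 48 mm across, 60 mm tall, loose. Origin: centre of the underside.
- gear: Bystander: toothed timing gear lying flat, about 121 mm across, 24 mm high, loose. Origin: centre of the underside.
Mind the look-alikes: they are no part of the job. Leave any turquoise or yellow look-alike of the driver alone.

How it is judged:
On the way, in this order (a step that is already met when the one before it is completed fails the run):
1. the driver is fitted fully down on the tap, the tap still near where it was found (horizontal distance between driver and tap_seat below 0.004 m and z of driver in the frame of tap_seat below 0.004 m and angle between driver's own z axis and vertical below 0.08 rad and value of joint tap_turn between -0.6 and 0.6 rad), for 0.2 s.
2. the tap is brought to a stop about half a turn on (value of joint tap_turn between 2.65 and 3.65 rad and velocity of joint tap_turn between -0.3 and 0.3 rad/s), for 0.1 s.
3. and stopped about a quarter turn back from there (value of joint tap_turn between 1.1 and 2.1 rad and velocity of joint tap_turn between -0.3 and 0.3 rad/s), for 0.1 s.
4. stopped half a turn further on (value of joint tap_turn between 4.2 and 5.2 rad and velocity of joint tap_turn between -0.3 and 0.3 rad/s), for 0.1 s.
5. and stopped a quarter turn back again (all of step 2), for 0.1 s.
At the end, for the whole second after the job is handed in: the tap is home (within 0.25 rad of its stop at 6.1), the driver at rest on it, upright (within 0.08 rad), centred within 4 mm and its underside within 4 mm of the collar's face, and let go (horizontal distance between driver and tap_seat below 0.004 m and z of driver in the frame of tap_seat below 0.004 m and angle between driver's own z axis and vertical below 0.08 rad and value of joint tap_turn above 5.85 rad and linear speed of driver below 0.02 m/s and contact force between the fingers and driver below 0.1 N); the robot touches nothing.
It fails at once if the tap is overloaded: the driver bears on it with more than 25 N (contact force between driver and tap above 25 N).
It fails at once if the fingers push on the tap itself (contact force between the fingers and tap above 5 N).
It fails at once if the sleeve is disturbed (moved more than 15 mm) (distance of sleeve from where it was at the start of the episode above 0.015 m).
It fails at once if the jar is disturbed (moved more than 15 mm) (distance of jar from where it was at the start of the episode above 0.015 m).
It fails at once if the gear is disturbed (moved more than 15 mm) (distance of gear from where it was at the start of the episode above 0.015 m).
It also fails if it takes over 72 s, if anything falls off the work surface, if the arm or the gripper's body presses on something with over 40 N, if the wrist force passes 120 N, or if a joint passes its speed limit or range.

## Working session

There is one attempt and no reset: what is moved stays moved. The work goes in short steps, Python scripts to look and compute and a tool call to move; the robot and the scene stay as the last step left them, time stands still between calls to the robot, and variables do not carry over. Pictures are saved under pics/ and viewed, about 8 in all and at most 12, crops included, and the job is handed in when it is done.

Besides the shell and the picture viewer there is one more tool, called after "Call:" as name(argument=value, ...), one argument or row to a line, values as JSON. play_rows: Moves the arm, as the interface text tells. Shifts and turns lie within -1 to 1; 1 stands for 0.3 m of shift or pi/2 rad of turn. Its arguments: {"type":"object","properties":{"rows":{"type":"array"},"force":{"type":"number"}},"required":["rows"]}

```bash
mkdir -p pics; cat > h.py <<'E'
import numpy as np, cv2
from plant import ctrl, cams
from scipy.spatial.transform import Rotation as R
def snap(n,f,crop=None,s=1):
    d=cams.read_camera(n); im=d["color"][:,:,::-1]
    if crop: x0,y0,x1,y1=crop; im=im[y0:y1,x0:x1]
    cv2.imwrite("pics/"+f,cv2.resize(im,None,fx=s,fy=s,interpolation=cv2.INTER_CUBIC)); return d
def w(d,u,v,z):
    V=d["view"]; Rm,t=V[:3,:3],V[:3,3]; c=-Rm.T@t
    r=Rm.T@np.array([(u-d["cx"])/d["fx"],(v-d["cy"])/d["fy"],1]); return c+r*(z-c[2])/r[2]
def px(d,p):
    q=d["view"]@np.append(p,1); return q[0]/q[2]*d["fx"]+d["cx"],q[1]/q[2]*d["fy"]+d["cy"]
E
python3 - <<'E'
from h import *
import pickle
for n in("top","side"):
    d=snap(n,n+"0.png"); pickle.dump(d,open(n+".pkl","wb")); print(n,d["fx"],d["cx"],d["cy"],d["view"].round(3).tolist())
s=ctrl.get_state();print(s)
E
```

```text
top 462.14834698979166 314.8420142920775 242.63624094544 [[0.001, -1.0, 0.012, -0.076], [-0.99, -0.003, -0.143, 0.611], [0.143, -0.011, -0.99, 0.969], [0.0, 0.0, 0.0, 1.0]]
side 494.6637283743151 321.6855601359318 230.4017493153993 [[0.984, -0.176, 0.01, -0.61], [-0.107, -0.642, -0.759, 0.078], [0.14, 0.746, -0.651, 0.902], [0.0, 0.0, 0.0, 1.0]]
{'time': 0.1, 'qpos': array([-1.44301352e+00,  2.87118980e-01,  1.57803554e+00,  1.85450953e-05,
        1.27864621e+00, -1.50012561e-01]), 'dq': array([-0.00192524, -0.00326906, -0.00292005,  0.00085072, -0.00034348,
        0.00277217]), 'joint_efforts': array([ 5.72020690e-04, -4.07299876e+01, -2.93699098e+01, -1.87521196e-04,
        3.37646044e-03, -1.27737155e-05]), 'eef_pos': array([ 0.18505591, -0.64850688,  0.23005491]), 'tcp_rot': array([ 0.42652262,  0.56495023, -0.4253976 ,  0.56386751]), 'contact_force': array([-0.12800327,  0.16544229, -0.31413566]), 'wrist_torque': array([ 0.06323234,  0.0083506 , -0.00975572]), 'opening': 0.9983333969446544}
```

View pics/top0.png

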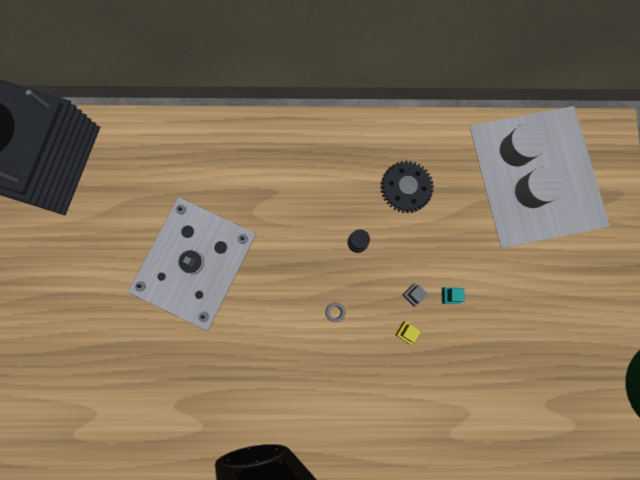

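View pics/side0.png

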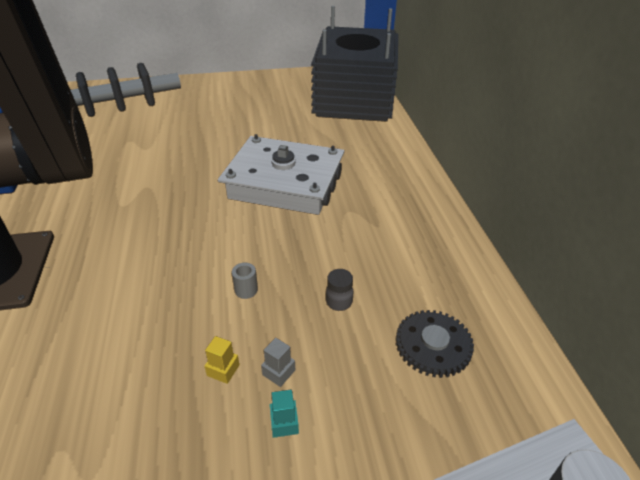

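The grey bare-steel driver is at top (415,294) and side (278,362). The look-alikes are turquoise at top (454,295) and yellow at top (408,332), and the sleeve is at (335,312). The grey one fits the description. I'll confirm it, and the tap at (190,261), in one enlarged composite.

```bash
python3 - <<'E'
from h import *
import pickle
t=cv2.imread("pics/top0.png"); s=cv2.imread("pics/side0.png")
def c(im,x,y,wd=40,ht=30,S=10): return cv2.resize(im[y-ht//2:y+ht//2,x-wd//2:x+wd//2],None,fx=S,fy=S,interpolation=cv2.INTER_CUBIC)
out=np.vstack([np.hstack([c(t,415,294),c(t,190,261)]),np.hstack([c(s,278,361,60,44,20/3),c(s,283,157,60,44,20/3)])])
out=cv2.resize(out,(800,600)); print(out.shape); cv2.imwrite("pics/crop1.png",out)
E
```

```text
(600, 800, 3)
```

View pics/crop1.png

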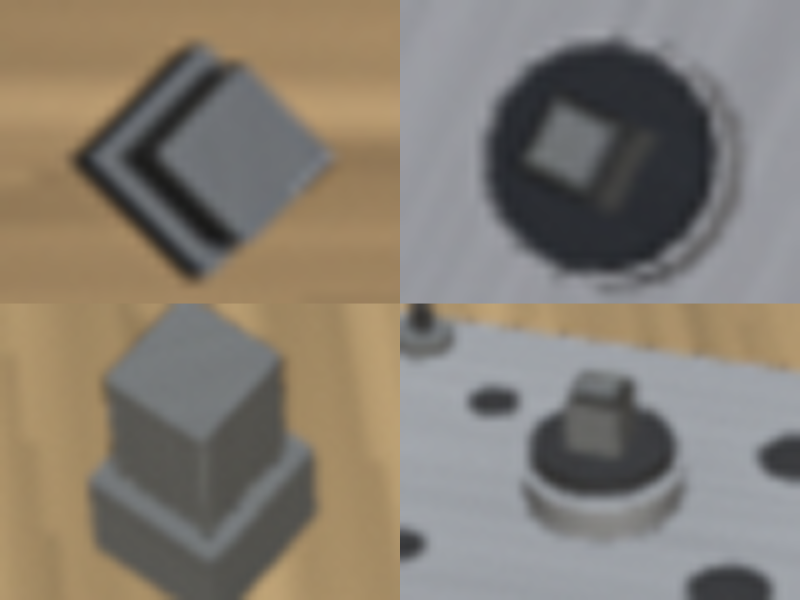

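```bash
cat > fit.py <<'E'
from h import *
import pickle
from scipy.optimize import least_squares
T=pickle.load(open("top.pkl","rb"));S=pickle.load(open("side.pkl","rb"))
def sq(p,hw,z): 
    a=p[2]+np.pi/4+np.arange(4)*np.pi/2
    return np.c_[p[0]+hw*2**.5*np.cos(a),p[1]+hw*2**.5*np.sin(a),np.full(4,z)]
def fit(obs,p0):
    # obs: (cam, hw, z, pixel)
    def f(p):
        r=[]
        for d,hw,z,u in obs:
            q=np.array([px(d,c) for c in sq(p,hw,z)])-u; r.append(q[np.argmin((q**2).sum(1))])
        return np.ravel(r)
    s=least_squares(f,p0,x_scale=[.01,.01,.1]); return s.x,np.abs(s.fun).max(),s.fun.reshape(-1,2).round(1).tolist()
E
python3 - <<'E'
from fit import *
k=1.0118 # vertical stretch
t1=lambda X,Y:np.array([395+(X+.5)/10-.5,279+(Y/k+.5)/10-.5])
t2=lambda X,Y:np.array([170+(X-400+.5)/10-.5,246+(Y/k+.5)/10-.5])
s1=lambda X,Y:np.array([248+(X+.5)/6.667-.5,339+(Y/k-300+.5)/6.667-.5])
s2=lambda X,Y:np.array([253+(X-400+.5)/6.667-.5,135+(Y/k-300+.5)/6.667-.5])
o=[(T,.014,.062,t1(*c)) for c in[(240,62),(333,158),(238,250),(155,155)]]+[(S,.014,.062,s1(*c)) for c in[(105,382),(283,360),(207,440)]]
o+=[(T,.018,.026,t1(*c)) for c in[(200,45),(85,158),(200,270)]]+[(S,.018,.026,s1(*c)) for c in[(90,480),(317,452),(212,558)]]
p0=w(T,415,294,.04)[:2]
print("driver",[fit(o,[*p0,a]) for a in(0,.4,.8,1.2)])
print("drv top only",fit(o[:4],[*p0,.7])[0])
cx,cy=t2(601,158);print("collar top",w(T,cx,cy,.08)); cx,cy=s2(601,450);print("collar side",w(S,cx,cy,.08))
q=np.array([w(T,*t2(*c),.101)for c in[(560,98),(625,130),(588,193),(523,155)]]);print("sq",q.mean(0),[np.hypot(*(q[i]-q[i-1])[:2]).round(4) for i in range(4)],[np.degrees(np.arctan2(*(q[i]-q[i-1])[1::-1])).round(1) for i in range(4)])
# bolts -> case centre, z .074 / top face
b=np.array([w(T,*c,.066)for c in[(181,209),(243,239),(140,286),(203.5,317)]]);print("bolts",b.mean(0)[:2],np.hypot(*(b-b.mean(0))[:,:2].T))
for n,c,z in[("sleeve",(335,312),.05),("jar",(359,240),.06),("teal",(454,295),.04),("yel",(408,333),.04),("gear",(408,186),.024)]:print(n,w(T,*c,z).round(3))
s=ctrl.get_state();print(R.from_quat(s["tcp_rot"]).as_matrix().round(4).tolist())
E
```

```text
driver [(array([ 0.50003518, -0.29674661,  0.77004714]), np.float64(1.3102111108962617), [[0.4, -0.5], [0.5, -0.5], [0.9, -0.4], [-0.3, -0.6], [-0.6, -1.1], [0.2, -1.3], [-0.8, 0.1], [0.5, -0.5], [0.7, -0.3], [0.9, 0.5], [-0.5, -0.4], [-0.3, -0.7], [0.0, 0.6]]), (array([ 0.50003518, -0.29674661,  0.77004725]), np.float64(1.3102123048033718), [[0.4, -0.5], [0.5, -0.5], [0.9, -0.4], [-0.3, -0.6], [-0.6, -1.1], [0.2, -1.3], [-0.8, 0.1], [0.5, -0.5], [0.7, -0.3], [0.9, 0.5], [-0.5, -0.4], [-0.3, -0.7], [0.0, 0.6]]), (array([ 0.50003518, -0.29674661,  0.77004726]), np.float64(1.3102124800118986), [[0.4, -0.5], [0.5, -0.5], [0.9, -0.4], [-0.3, -0.6], [-0.6, -1.1], [0.2, -1.3], [-0.8, 0.1], [0.5, -0.5], [0.7, -0.3], [0.9, 0.5], [-0.5, -0.4], [-0.3, -0.7], [0.0, 0.6]]), (array([ 0.50003518, -0.29674661,  0.77004726]), np.float64(1.310212447321021), [[0.4, -0.5], [0.5, -0.5], [0.9, -0.4], [-0.3, -0.6], [-0.6, -1.1], [0.2, -1.3], [-0.8, 0.1], [0.5, -0.5], [0.7, -0.3], [0.9, 0.5], [-0.5, -0.4], [-0.3, -0.7], [0.0, 0.6]])]
drv top only [ 0.4989693  -0.29588244  0.75698726]
collar top [0.56614873 0.1875659  0.08      ]
collar side [0.56599105 0.18131224 0.08      ]
sq [0.56681735 0.18774433 0.101     ] [np.float64(0.0136), np.float64(0.015), np.float64(0.0146), np.float64(0.0156)] [np.float64(-31.3), np.float64(-115.6), np.float64(151.2), np.float64(60.5)]
bolts [0.56539546 0.18612709] [0.11879429 0.11823466 0.11862491 0.11846024]
sleeve [ 0.461 -0.118  0.05 ]
jar [ 0.615 -0.171  0.06 ]
teal [ 0.498 -0.378  0.04 ]
yel [ 0.416 -0.275  0.04 ]
gear [ 0.745 -0.288  0.024]
[[-0.0003, 0.9617, 0.2742], [0.0022, 0.2742, -0.9617], [-1.0, 0.0003, -0.0022]]
```

The crop confirms the grey steel driver at about (0.500, −0.296), yaw 44°. The tap is at about (0.566, 0.187), square yaw about −29°. I'll grip it twice at right angles on the bench, which centres it in the jaws.

Call:
play_rows(
  rows=[
    [60,[0.117,0.666,-0.421],[-0.311,0,0]],
    [60,[0.117,0.666,-0.421],[-0.311,0,0]],
    [60,[0.117,0.666,-0.421],[-0.311,0,0]],
    [60,[0.117,0.666,-0.421],[-0.311,0,0]],
    [60,[0.117,0.666,-0.421],[-0.311,0,0]],
    [60,[0.117,0.666,-0.421],[-0.311,0,0]],
    [60,[0.117,0.666,-0.421],[-0.311,0,0]],
    [60,[0.117,0.666,-0.421],[-0.311,0,0]],
  ],
  force=30,
)

```text
time: 0.77
eef_pos: [0.3435, -0.4712, 0.1954]
tcp_rot: [0.276, 0.652, -0.275, 0.651]
contact_force: [-0.6, -0.3, 0.1]
opening: 0.602
```

```bash
cat > go.py <<'E'
import sys
from h import *
s=ctrl.get_state(); M=R.from_quat(s["tcp_rot"]); p=s["eef_pos"]
yaw=np.degrees(np.arctan2(M.as_matrix()[1,2],M.as_matrix()[0,2]))
print("t",round(s["time"],2),"p",p.round(4),"yaw",yaw.round(2),"q6",s["qpos"][5].round(3),"F",s["contact_force"].round(2),"M",s["wrist_torque"].round(2),"op",round(s["opening"],3))
if len(sys.argv)>4:
    x,y,z,a=map(float,sys.argv[1:5])
    G=R.from_matrix(np.array([[0,0,-1],[0,1,0],[1,0,0]]).T) # placeholder
    c,sn=np.cos(np.radians(a)),np.sin(np.radians(a))
    G=R.from_matrix(np.array([[0,-sn,c],[0,c,sn],[-1,0,0]]))
    if np.linalg.det(G.as_matrix())<0: G=R.from_matrix(np.array([[0,sn,c],[0,-c,sn],[-1,0,0]]))
    print("shift",(M.inv().apply(np.array([x,y,z])-p)/.3).round(4),"turn",((M.inv()*G).as_rotvec()/(np.pi/2)).round(4))
E
sed -i '/placeholder/d; s/^    G=R.from_matrix(np.array(\[\[0,-sn.*/    G=R.from_matrix(np.array([[0,sn,c],[0,-c,sn],[-1,0,0]]))/; /det(G/d' go.py
python3 go.py .5 -.296 .11 -46
```

```text
t 0.77 p [ 0.3435 -0.4712  0.1954] yaw -45.91 q6 -0.313 F [-0.56 -0.3   0.14] M [ 0.03  0.04 -0.01] op 0.602Traceback (most recent call last):
  File "go.py", line 9, in <module>
    G=R.from_matrix(np.array([[0,sn,c],[0,-c,sn],[-1,0,0]]))
  File "scipy/spatial/transform/_rotation.pyx", line 1143, in scipy.spatial.transform._rotation.Rotation.from_matrix
ValueError: Non-positive determinant (left-handed or null coordinate frame) in rotation matrix 0: [[ 0.         -0.7193398   0.69465837]
 [ 0.         -0.69465837 -0.7193398 ]
 [-1.          0.          0.        ]].
```

```bash
sed -i 's/\[\[0,sn,c\],\[0,-c,sn\]/[[0,-sn,c],[0,c,sn]/' go.py; python3 go.py .5 -.296 .11 -46
```

```text
t 0.77 p [ 0.3435 -0.4712  0.1954] yaw -45.91 q6 -0.313 F [-0.56 -0.3   0.14] M [ 0.03  0.04 -0.01] op 0.602
shift [ 0.2848  0.781  -0.0558] turn [ 0.001  -0.001  -0.0001]
```

Call:
play_rows(
  rows=[
    [60,[0.285,0.781,-0.056],[0,0,0]],
    [60,[0.285,0.781,-0.056],[0,0,0]],
    [60,[0.285,0.781,-0.056],[0,0,0]],
    [60,[0.285,0.781,-0.056],[0,0,0]],
    [60,[0.285,0.781,-0.056],[0,0,0]],
    [60,[0.285,0.781,-0.056],[0,0,0]],
    [60,[0.285,0.781,-0.056],[0,0,0]],
    [60,[0.285,0.781,-0.056],[0,0,0]],
    [60,[0.285,0.781,-0.056],[0,0,0]],
  ],
)

```text
time: 1.52
eef_pos: [0.4997, -0.2996, 0.1109]
tcp_rot: [0.277, 0.65, -0.277, 0.651]
contact_force: [0.0, 0.3, 0.4]
opening: 0.601
```

```bash
python3 go.py .5 -.296 .031 -46; python3 - <<'E'
from h import *
a=snap("top","a.png",(385,260,465,320),5);b=snap("side","b.png",(230,300,330,375),4)
A=cv2.imread("pics/a.png");B=cv2.imread("pics/b.png");cv2.imwrite("pics/hov.png",np.hstack([A,B]))
E
```

```text
t 1.52 p [ 0.4997 -0.2996  0.1109] yaw -46.12 q6 0.092 F [0.03 0.27 0.45] M [-0.04  0.01  0.03] op 0.601
shift [ 0.2664  0.0092 -0.008 ] turn [-0.0014  0.0004  0.0004]
```

View pics/hov.png

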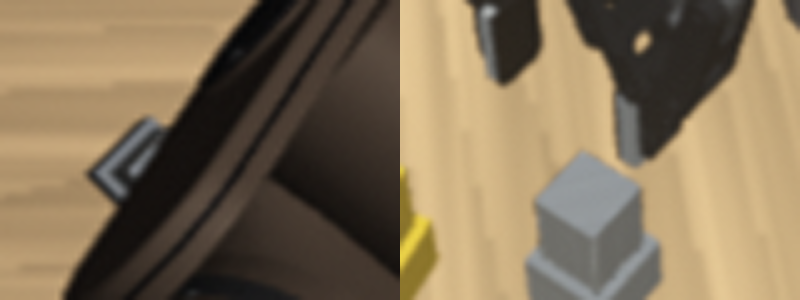

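The fingers straddle the grey driver: in the hover crop the tips are at (500,80) and (632,165), with the head top centred at (588,200) below them. Descending now.

Call:
play_rows(
  rows=[
    [60,[0.05,0,0],[0,0,0]],
    [60,[0.1,0,0],[0,0,0]],
    [60,[0.15,0,0],[0,0,0]],
    [60,[0.2,0,0],[0,0,0]],
    [60,[0.24,0,0],[0,0,0]],
    [60,[0.263,0,0],[0,0,0]],
    [60,[0.263,0,0],[0,0,0]],
  ],
)

```text
time: 2.2
eef_pos: [0.4985, -0.2985, 0.0304]
tcp_rot: [0.278, 0.651, -0.277, 0.65]
contact_force: [-0.7, -0.5, 0.1]
opening: 0.597
```

Call:
play_rows(
  rows=[
    [30,[0,0,0],[0,0,0]],
    [30,[0,0,0],[0,0,0]],
    [30,[0,0,0],[0,0,0]],
    [30,[0,0,0],[0,0,0]],
    [30,[0,0,0],[0,0,0]],
  ],
  force=20,
)

```text
time: 2.62
eef_pos: [0.5001, -0.2988, 0.0328]
tcp_rot: [0.276, 0.65, -0.277, 0.651]
contact_force: [-1.8, -0.1, 3.1]
opening: 0.322
```

```bash
python3 go.py .5 -.296 .031 -46
```

```text
t 2.62 p [ 0.5001 -0.2988  0.0328] yaw -46.07 q6 0.092 F [-1.81 -0.14  3.07] M [-0.09  0.39 -0.04] op 0.322
shift [ 0.0061  0.0062 -0.0069] turn [-0.0008  0.0008  0.0003]
```

Call:
play_rows(
  rows=[
    [0,[0,0,0],[0,0,0]],
    [0,[0,0,0],[0,0,0]],
    [0,[0,0,0],[0,0,0]],
    [0,[0,0,0],[0,0,0]],
    [0,[0,0,0],[0,0,0]],
  ],
)

```text
time: 3.03
eef_pos: [0.5001, -0.2988, 0.0328]
tcp_rot: [0.276, 0.65, -0.277, 0.651]
contact_force: [-3.4, 1.0, 6.4]
opening: 0.322
```

```bash
python3 go.py
```

```text
t 3.03 p [ 0.5001 -0.2988  0.0328] yaw -46.08 q6 0.092 F [-3.38  0.95  6.42] M [-0.05  0.52  0.01] op 0.322
```

Call:
play_rows(
  rows=[
    [60,[0,0,0],[0,0,0]],
    [60,[0,0,0],[0,0,0]],
    [60,[0,0,0],[0,0,0]],
    [60,[0,0,0],[0,0,0]],
    [60,[-0.1,0,0],[-0.05,0,0]],
    [60,[-0.15,0,0],[-0.12,0,0]],
    [60,[-0.15,0,0],[-0.2,0,0]],
  ],
)

```text
time: 3.62
eef_pos: [0.5021, -0.2999, 0.0808]
tcp_rot: [0.169, 0.684, -0.171, 0.689]
contact_force: [0.9, -0.2, 0.2]
opening: 0.598
```

```bash
python3 go.py .5 -.296 .031 44
```

```text
t 3.62 p [ 0.5021 -0.2999  0.0808] yaw -27.8 q6 -0.227 F [ 0.95 -0.2   0.24] M [-0.   -0.01  0.05] op 0.598
shift [ 0.1657  0.0086 -0.0135] turn [-0.7978  0.0034  0.0036]
```

Call:
play_rows(
  rows=[
    [60,[0,0,0],[-0.08,0,0]],
    [60,[0,0,0],[-0.16,0,0]],
    [60,[0,0,0],[-0.24,0,0]],
    [60,[0,0,0],[-0.32,0,0]],
    [60,[0,0,0],[-0.4,0,0]],
    [60,[0,0,0],[-0.48,0,0]],
    [60,[0,0,0],[-0.56,0,0]],
    [60,[0,0,0],[-0.64,0,0]],
    [60,[0,0,0],[-0.72,0,0]],
    [60,[0,0,0],[-0.8,0,0]],
  ],
)

```text
time: 4.45
eef_pos: [0.4998, -0.298, 0.0765]
tcp_rot: [-0.264, 0.656, 0.264, 0.656]
contact_force: [-0.0, 0.4, -0.3]
opening: 0.597
```

Call:
play_rows(
  rows=[
    [60,[0,0,0],[0,0,0]],
    [60,[0.05,0,0],[0,0,0]],
    [60,[0.1,0,0],[0,0,0]],
    [60,[0.135,0,0],[0,0,0]],
    [60,[0.135,0,0],[0,0,0]],
    [0,[0.135,0,0],[0,0,0]],
    [0,[0.135,0,0],[0,0,0]],
    [0,[0.135,0,0],[0,0,0]],
    [0,[0.135,0,0],[0,0,0]],
    [0,[0.135,0,0],[0,0,0]],
  ],
)

```text
time: 5.28
eef_pos: [0.5002, -0.2985, 0.0369]
tcp_rot: [-0.262, 0.657, 0.262, 0.657]
contact_force: [0.7, 0.0, -0.1]
opening: 0.322
```

```bash
python3 go.py .5 -.296 .15 44
```

```text
t 5.28 p [ 0.5002 -0.2985  0.0369] yaw 43.48 q6 -1.471 F [ 0.75  0.02 -0.06] M [-0.01 -0.07 -0.03] op 0.322
shift [-0.377   0.0059  0.0054] turn [-0.0058  0.0001  0.0008]
```

Call:
play_rows(
  rows=[
    [0,[0,0,0],[0,0,0]],
    [0,[-0.03,0,0],[0,0,0]],
    [0,[-0.08,0,0],[0,0,0]],
    [0,[-0.15,0,0],[0,0,0]],
    [0,[-0.22,0,0],[-0.05,0,0]],
    [0,[-0.3,0,0],[-0.11,0,0]],
    [0,[-0.37,0,0],[-0.18,0,0]],
    [0,[-0.42,0,0],[-0.25,0,0]],
    [0,[-0.43,0,0],[-0.31,0,0]],
    [0,[-0.43,0,0],[-0.34,0,0]],
  ],
  force=50,
)

```text
time: 6.12
eef_pos: [0.5004, -0.2988, 0.1679]
tcp_rot: [-0.428, 0.563, 0.426, 0.564]
contact_force: [-0.5, -1.5, -3.4]
opening: 0.315
```

```bash
python3 go.py .566 .186 .165 151
```

```text
t 6.12 p [ 0.5004 -0.2988  0.1679] yaw 74.32 q6 -2.009 F [-0.49 -1.52 -3.35] M [ 0.04 -0.03  0.01] op 0.315
shift [0.0064 0.2263 1.615 ] turn [-0.852  -0.0023  0.001 ]
```

Call:
play_rows(
  rows=[
    [0,[0,0.004,0.03],[-0.02,0,0]],
    [0,[0,0.014,0.1],[-0.06,0,0]],
    [0,[0,0.028,0.2],[-0.11,0,0]],
    [0,[0,0.042,0.3],[-0.16,0,0]],
    [0,[0,0.056,0.4],[-0.21,0,0]],
    [0,[0,0.07,0.5],[-0.26,0,0]],
    [0,[0,0.084,0.6],[-0.31,0,0]],
    [0,[0,0.098,0.7],[-0.36,0,0]],
    [0,[0,0.112,0.8],[-0.41,0,0]],
    [0,[0,0.12,0.86],[-0.44,0,0]],
  ],
)

```text
time: 6.95
eef_pos: [0.5349, -0.0367, 0.1648]
tcp_rot: [-0.592, 0.385, 0.594, 0.385]
contact_force: [0.4, -0.4, -3.0]
opening: 0.316
```

```bash
python3 go.py .566 .186 .165 151
```

```text
t 6.95 p [ 0.5349 -0.0367  0.1648] yaw 113.97 q6 -2.248 F [ 0.35 -0.36 -3.04] M [ 0.01 -0.04 -0.04] op 0.316
shift [ 4.000e-04 -3.964e-01  6.363e-01] turn [-4.114e-01  1.600e-03 -1.000e-04]
```

Call:
play_rows(
  rows=[
    [0,[0,-0.04,0.064],[-0.05,0,0]],
    [0,[0,-0.09,0.144],[-0.1,0,0]],
    [0,[0,-0.14,0.224],[-0.15,0,0]],
    [0,[0,-0.19,0.305],[-0.2,0,0]],
    [0,[0,-0.24,0.385],[-0.25,0,0]],
    [0,[0,-0.29,0.466],[-0.3,0,0]],
    [0,[0,-0.34,0.546],[-0.35,0,0]],
    [0,[0,-0.38,0.61],[-0.39,0,0]],
    [0,[0,-0.396,0.636],[-0.411,0,0]],
    [0,[0,-0.396,0.636],[-0.411,0,0]],
  ],
)

```text
time: 7.78
eef_pos: [0.5671, 0.1843, 0.1648]
tcp_rot: [-0.684, 0.178, 0.685, 0.178]
contact_force: [0.8, -0.3, -2.8]
opening: 0.319
```

```bash
python3 go.py .566 .186 .165 151; python3 - <<'E'
from h import *
a=snap("top","a.png",(140,215,240,290),6);b=snap("side","b.png",(235,100,335,175),8)
B=cv2.imread("pics/b.png"); s=ctrl.get_state()
for z in(-.037,):
  for hx,hy in((0,0),): print(px(b,s["eef_pos"]+[0,0,z]), px(b,[.566,.186,.102]))
E
```

```text
t 7.78 p [0.5671 0.1843 0.1648] yaw 150.87 q6 -2.489 F [ 0.75 -0.33 -2.83] M [ 0.03 -0.    0.01] op 0.319
shift [-0.0007 -0.0032  0.006 ] turn [-0.0015  0.0009 -0.0004]
(np.float64(282.38860436628914), np.float64(136.47661178265656)) (np.float64(282.0446158549747), np.float64(146.27364658918475))
```

View pics/b.png

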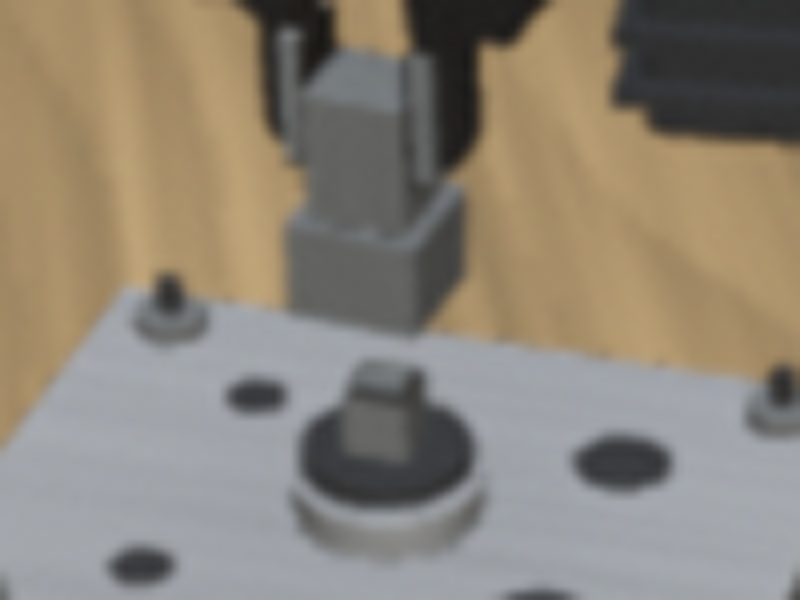

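Side view: the driver's underside has its near corners at crop (288,312) and (413,333). The tap's collar is centred near (387,450), slightly right of the driver. Next I compare the two with the same camera.

```bash
python3 - <<'E'
from fit import *
g=lambda X,Y:(235+(X+.5)/8-.5,100+(Y+.5)/8-.5)
dr=[w(S,*g(*c),.128) for c in[(288,312),(413,333),(463,275)]]
print("driver c",(dr[0]+dr[2])/2,"edges",[(np.hypot(*(b-a)[:2]).round(4),np.degrees(np.arctan2(*(b-a)[1::-1])).round(1)) for a,b in zip(dr,dr[1:])])
print("collar",w(S,*g(387,450),.08))
for h,c in((.098,[(347,400),(417,409)]),(.08,[(342,455),(413,462)])):
  q=[w(S,*g(*x),h) for x in c];print("sq",h,q[0].round(4),q[1].round(4),np.degrees(np.arctan2(*(q[1]-q[0])[1::-1])).round(1))
print("pred top", px(T,[.566,.186,.08]))
E
```

```text
driver c [0.56576347 0.18289966 0.128     ] edges [(np.float64(0.0345), np.float64(-27.1)), (np.float64(0.0321), np.float64(58.8))]
collar [0.5666687 0.1831308 0.08     ]
sq 0.098 [0.5564 0.1807 0.098 ] [0.5742 0.1733 0.098 ] -22.8
sq 0.08 [0.5544 0.1826 0.08  ] [0.5728 0.176  0.08  ] -19.5
pred top (np.float64(190.39655179927036), np.float64(261.2379230238412))
```

View pics/a.png

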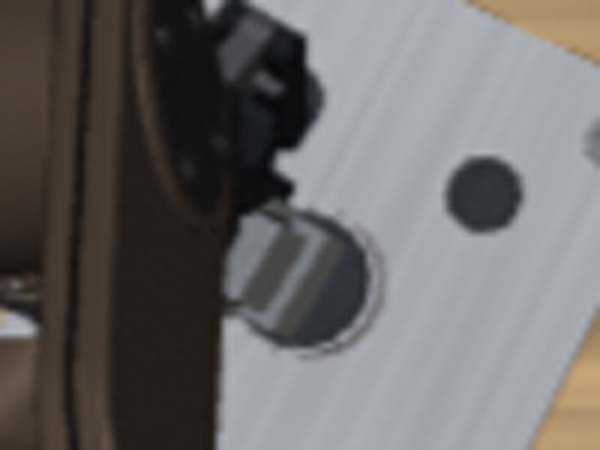

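The top crop shows the driver block over the left part of the collar (parallax), consistent. I descend in steps with force checks, with a small ccw yaw trim.

Call:
play_rows(
  rows=[
    [0,[0.02,0,0],[-0.015,0,0]],
    [0,[0.045,0,0],[-0.03,0,0]],
    [0,[0.065,0,0],[-0.03,0,0]],
    [0,[0.077,0,0],[-0.03,0,0]],
    [0,[0.083,0,0],[-0.03,0,0]],
    [0,[0.09,0,0],[-0.03,0,0]],
    [0,[0.09,0,0],[-0.03,0,0]],
  ],
)

```text
time: 8.47
eef_pos: [0.5681, 0.1818, 0.1387]
tcp_rot: [-0.688, 0.163, 0.688, 0.163]
contact_force: [-0.3, -0.2, -1.8]
opening: 0.32
```

```bash
python3 go.py .566 .186 .117 154
```

```text
t 8.47 p [0.5681 0.1818 0.1387] yaw 153.36 q6 -2.537 F [-0.27 -0.2  -1.81] M [ 0.    0.05 -0.05] op 0.32
shift [ 0.0722 -0.0093  0.0125] turn [-0.0071  0.0001 -0.0003]
```

Call:
play_rows(
  rows=[
    [0,[0.004,0,0],[0,0,0]],
    [0,[0.008,0,0],[0,0,0]],
    [0,[0.01,0,0],[0,0,0]],
  ],
)

```text
time: 8.72
eef_pos: [0.5688, 0.1822, 0.1377]
tcp_rot: [0.689, -0.163, -0.688, -0.163]
contact_force: [-3.9, -1.5, 7.9]
opening: 0.319
```

```bash
python3 go.py .566 .186 .117 154
```

```text
t 8.72 p [0.5688 0.1822 0.1377] yaw 153.4 q6 -2.537 F [-3.91 -1.5   7.87] M [-0.19  0.84  0.11] op 0.319
shift [ 0.0689 -0.007   0.0141] turn [-0.0067 -0.0009  0.0003]
```

Call:
play_rows(
  rows=[
    [0,[0.003,0,0],[0,0,0]],
    [0,[0.006,0,0],[0,0,0]],
  ],
)

```text
time: 8.88
eef_pos: [0.569, 0.1823, 0.1373]
tcp_rot: [0.689, -0.163, -0.688, -0.163]
contact_force: [-6.9, -1.5, 14.4]
opening: 0.319
```

```bash
python3 go.py .566 .186 .117 154
```

```text
t 8.88 p [0.569  0.1823 0.1373] yaw 153.41 q6 -2.537 F [-6.86 -1.53 14.38] M [-0.26  1.37  0.11] op 0.319
shift [ 0.0676 -0.0065  0.0146] turn [-0.0065 -0.001   0.0004]
```

Contact at the chamfer already: the driver is too far +x (lateral −x reaction), and the measured position has drifted by about (+2,−2) mm. I back off and correct.

Call:
play_rows(
  rows=[
    [0,[-0.01,0,0],[0,0,0]],
    [0,[-0.02,0,0],[0,0,0]],
    [0,[-0.02,0,0],[0,0,0]],
    [0,[-0.02,0,0],[0,0,0]],
  ],
)

```text
time: 9.22
eef_pos: [0.5679, 0.1822, 0.139]
tcp_rot: [-0.688, 0.163, 0.688, 0.163]
contact_force: [-0.1, -0.3, -3.1]
opening: 0.32
```

```bash
python3 go.py .567 .185 .1395 154
```

```text
t 9.22 p [0.5679 0.1822 0.139 ] yaw 153.38 q6 -2.537 F [-0.13 -0.31 -3.12] M [-0.06  0.   -0.01] op 0.32
shift [-0.0018 -0.0068  0.0068] turn [-0.0069  0.0001  0.0001]
```

Call:
play_rows(
  rows=[
    [0,[0,-0.0055,0.01],[0,0,0]],
    [0,[0,-0.0055,0.01],[0,0,0]],
    [0,[0.004,-0.0055,0.01],[0,0,0]],
    [0,[0.008,-0.0055,0.01],[0,0,0]],
    [0,[0.01,-0.0055,0.01],[0,0,0]],
    [0,[0.01,-0.0055,0.01],[0,0,0]],
  ],
)

```text
time: 9.72
eef_pos: [0.5663, 0.1853, 0.1367]
tcp_rot: [0.688, -0.163, -0.688, -0.163]
contact_force: [-0.2, 0.6, -1.2]
opening: 0.316
```

```bash
python3 go.py
```

```text
t 9.72 p [0.5663 0.1853 0.1367] yaw 153.37 q6 -2.531 F [-0.18  0.58 -1.16] M [ 0.23 -0.01  0.05] op 0.316
```

Call:
play_rows(
  rows=[
    [0,[0.003,0,0],[0,0,0]],
    [0,[0.005,0,0],[0,0,0]],
    [0,[0.005,0,0],[0,0,0]],
  ],
)

```text
time: 9.97
eef_pos: [0.5668, 0.1854, 0.136]
tcp_rot: [0.689, -0.162, -0.687, -0.163]
contact_force: [-0.1, 1.1, 1.9]
opening: 0.315
```

```bash
python3 go.py
```

```text
t 9.97 p [0.5668 0.1854 0.136 ] yaw 153.37 q6 -2.531 F [-0.08  1.13  1.93] M [ 0.44 -0.04  0.  ] op 0.315
```

Contact is now at the +y side, so the driver must go about 2 mm further +y (and slightly −x).

Call:
play_rows(
  rows=[
    [0,[-0.005,0,0],[0,0,0]],
    [0,[-0.005,-0.0053,0.0044],[0,0,0]],
    [0,[-0.005,-0.0053,0.0044],[0,0,0]],
    [0,[0,-0.0053,0.0044],[0,0,0]],
    [0,[0.004,-0.0053,0.0044],[0,0,0]],
    [0,[0.007,-0.0053,0.0044],[0,0,0]],
    [0,[0.007,-0.0053,0.0044],[0,0,0]],
  ],
)

```text
time: 10.55
eef_pos: [0.5663, 0.1873, 0.1345]
tcp_rot: [0.689, -0.162, -0.688, -0.163]
contact_force: [-1.4, 0.9, 5.1]
opening: 0.317
```

```bash
python3 go.py
```

```text
t 10.55 p [0.5663 0.1873 0.1345] yaw 153.37 q6 -2.528 F [-1.38  0.87  5.08] M [0.33 0.28 0.02] op 0.317
```

Call:
play_rows(
  rows=[
    [0,[-0.003,-0.0011,0.0031],[0,0,0]],
    [0,[-0.003,-0.0011,0.0031],[0,0,0]],
    [0,[0,-0.0011,0.0031],[0,0,0]],
    [0,[0.002,-0.0011,0.0031],[0,0,0]],
    [0,[0.004,-0.0011,0.0031],[0,0,0]],
    [0,[0.004,-0.0011,0.0031],[0,0,0]],
  ],
)

```text
time: 11.05
eef_pos: [0.5662, 0.1877, 0.132]
tcp_rot: [0.689, -0.162, -0.687, -0.163]
contact_force: [4.5, 0.5, 1.4]
opening: 0.316
```

```bash
python3 go.py
```

```text
t 11.05 p [0.5662 0.1877 0.132 ] yaw 153.38 q6 -2.527 F [4.49 0.47 1.37] M [ 0.19 -0.99  0.06] op 0.316
```

The driver has entered past the shoulder. I trim +x and carry on down.

Call:
play_rows(
  rows=[
    [0,[-0.001,-0.001,-0.0014],[0,0,0]],
    [0,[0,-0.001,-0.0014],[0,0,0]],
    [0,[0.003,-0.001,-0.0014],[0,0,0]],
    [0,[0.007,-0.001,-0.0014],[0,0,0]],
    [0,[0.01,-0.001,-0.0014],[0,0,0]],
    [0,[0.01,-0.001,-0.0014],[0,0,0]],
  ],
)

```text
time: 11.55
eef_pos: [0.5663, 0.1878, 0.1291]
tcp_rot: [0.689, -0.163, -0.687, -0.163]
contact_force: [5.3, -0.0, -0.3]
opening: 0.316
```

```bash
python3 go.py
```

```text
t 11.55 p [0.5663 0.1878 0.1291] yaw 153.38 q6 -2.526 F [ 5.31 -0.   -0.27] M [ 0.11 -1.14  0.1 ] op 0.316
```

Call:
play_rows(
  rows=[
    [0,[0,-0.001,-0.002],[0,0,0]],
    [0,[0,-0.001,-0.002],[0,0,0]],
    [0,[0,-0.001,-0.002],[0,0,0]],
  ],
)

```text
time: 11.8
eef_pos: [0.5664, 0.1878, 0.1288]
tcp_rot: [0.688, -0.163, -0.688, -0.163]
contact_force: [5.4, 0.1, 1.3]
opening: 0.314
```

```bash
python3 go.py; python3 -c "
from h import *
print(R.from_quat(ctrl.get_state()['tcp_rot']).as_matrix()[:,0].round(4))
snap('side','c.png',(235,100,335,175),8)"
```

```text
t 11.8 p [0.5664 0.1878 0.1288] yaw 153.38 q6 -2.527 F [5.43 0.1  1.32] M [ 0.1  -1.1   0.04] op 0.314
[ 8.e-04  0.e+00 -1.e+00]
```

View pics/c.png

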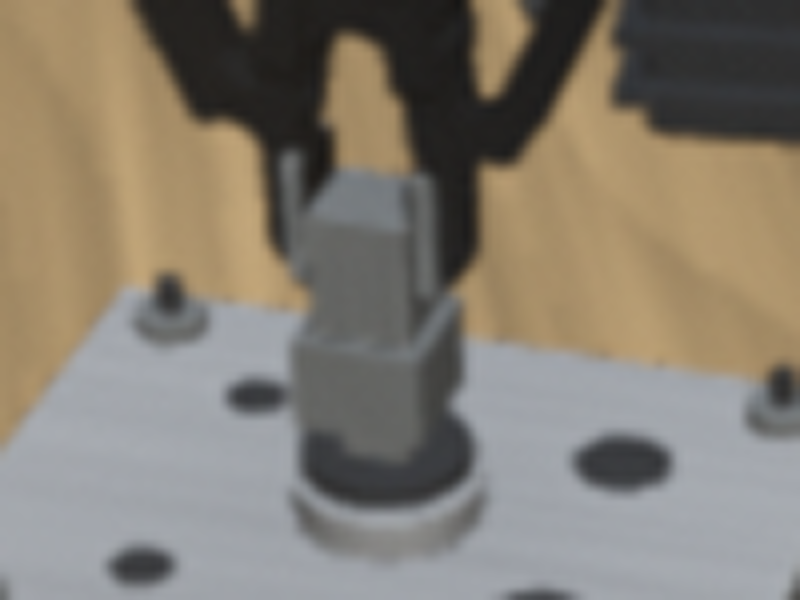

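Now engaged about 10 mm, but the driver is tilted about 4° in the grip: its left edge runs (295,340)→(303,430). I lower the grip force, shift +x to relieve it, and check.

Call:
play_rows(
  rows=[
    [0,[-0.002,-0.002,-0.004],[0,0,0]],
    [0,[-0.002,-0.002,-0.004],[0,0,0]],
    [0,[-0.002,-0.002,-0.004],[0,0,0]],
    [0,[-0.002,-0.002,-0.004],[0,0,0]],
  ],
  force=20,
)

```text
time: 12.18
eef_pos: [0.5667, 0.1878, 0.1287]
tcp_rot: [-0.687, 0.163, 0.689, 0.163]
contact_force: [2.8, 1.2, -0.2]
opening: 0.32
```

```bash
python3 go.py
```

```text
t 12.18 p [0.5667 0.1878 0.1287] yaw 153.38 q6 -2.527 F [ 2.76  1.17 -0.23] M [ 0.19 -0.57 -0.01] op 0.32
```

Call:
play_rows(
  rows=[
    [0,[0,-0.0024,-0.0018],[0,0,0]],
    [0,[0,-0.0024,-0.0018],[0,0,0]],
    [0,[0.003,-0.0024,-0.0018],[0,0,0]],
    [0,[0.006,-0.0024,-0.0018],[0,0,0]],
    [0,[0.01,-0.0024,-0.0018],[0,0,0]],
    [0,[0.01,-0.0024,-0.0018],[0,0,0]],
  ],
)

```text
time: 12.68
eef_pos: [0.5671, 0.188, 0.1251]
tcp_rot: [-0.687, 0.163, 0.689, 0.162]
contact_force: [0.5, -0.4, -2.6]
opening: 0.318
```

```bash
python3 go.py
```

```text
t 12.68 p [0.5671 0.188  0.1251] yaw 153.38 q6 -2.526 F [ 0.55 -0.41 -2.56] M [-0.01 -0.03 -0.01] op 0.318
```

Forces are back to the free-hanging value. Continuing down.

Call:
play_rows(
  rows=[
    [0,[0.004,0,0],[0,0,0]],
    [0,[0.008,0,0],[0,0,0]],
    [0,[0.012,0,0],[0,0,0]],
    [0,[0.015,0,0],[0,0,0]],
    [0,[0.015,0,0],[0,0,0]],
  ],
)

```text
time: 13.1
eef_pos: [0.568, 0.1882, 0.1215]
tcp_rot: [-0.688, 0.163, 0.688, 0.163]
contact_force: [-0.3, -0.3, -2.3]
opening: 0.319
```

```bash
python3 go.py
```

```text
t 13.1 p [0.568  0.1882 0.1215] yaw 153.38 q6 -2.527 F [-0.33 -0.26 -2.29] M [-0.01 -0.01  0.01] op 0.319
```

Call:
play_rows(
  rows=[
    [0,[0.003,0,0],[0,0,0]],
    [0,[0.005,0,0],[0,0,0]],
    [0,[0.007,0,0],[0,0,0]],
    [0,[0.007,0,0],[0,0,0]],
  ],
)

```text
time: 13.43
eef_pos: [0.5682, 0.1882, 0.1196]
tcp_rot: [-0.688, 0.163, 0.688, 0.163]
contact_force: [0.5, -0.9, -2.8]
opening: 0.317
```

```bash
python3 go.py
```

```text
t 13.43 p [0.5682 0.1882 0.1196] yaw 153.38 q6 -2.527 F [ 0.5  -0.95 -2.84] M [-0.03 -0.06  0.02] op 0.317
```

Call:
play_rows(
  rows=[
    [0,[0.003,0,0],[0,0,0]],
    [0,[0.005,0,0],[0,0,0]],
    [0,[0.005,0,0],[0,0,0]],
  ],
)

```text
time: 13.68
eef_pos: [0.5681, 0.1882, 0.118]
tcp_rot: [-0.688, 0.163, 0.688, 0.163]
contact_force: [0.4, 0.7, -3.5]
opening: 0.316
```

```bash
python3 go.py
```

```text
t 13.68 p [0.5681 0.1882 0.118 ] yaw 153.38 q6 -2.527 F [ 0.38  0.69 -3.5 ] M [-0.05  0.05  0.02] op 0.316
```

Call:
play_rows(
  rows=[
    [0,[0.002,0,0],[0,0,0]],
    [0,[0.003,0,0],[0,0,0]],
    [0,[0.003,0,0],[0,0,0]],
  ],
)

```text
time: 13.93
eef_pos: [0.5682, 0.1882, 0.1172]
tcp_rot: [-0.688, 0.163, 0.688, 0.163]
contact_force: [-0.0, 0.9, -3.2]
opening: 0.32
```

```bash
python3 go.py
```

```text
t 13.93 p [0.5682 0.1882 0.1172] yaw 153.38 q6 -2.527 F [-0.04  0.86 -3.16] M [ 0.   -0.01 -0.04] op 0.32
```

Call:
play_rows(
  rows=[
    [0,[0.002,0,0],[0,0,0]],
    [0,[0.002,0,0],[0,0,0]],
    [0,[0.002,0,0],[0,0,0]],
  ],
)

```text
time: 14.18
eef_pos: [0.5684, 0.1882, 0.1169]
tcp_rot: [0.688, -0.163, -0.688, -0.163]
contact_force: [-0.8, -0.3, -1.5]
opening: 0.321
```

```bash
python3 go.py
```

```text
t 14.18 p [0.5684 0.1882 0.1169] yaw 153.38 q6 -2.527 F [-0.79 -0.28 -1.54] M [ 0.01  0.07 -0.01] op 0.321
```

Call:
play_rows(
  rows=[
    [0,[0.002,0,0],[0,0,0]],
    [0,[0.002,0,0],[0,0,0]],
    [0,[0.002,0,0],[0,0,0]],
  ],
)

```text
time: 14.43
eef_pos: [0.5684, 0.1882, 0.1168]
tcp_rot: [0.688, -0.163, -0.688, -0.163]
contact_force: [-1.0, 0.3, 1.6]
opening: 0.316
```

```bash
python3 go.py
```

```text
t 14.43 p [0.5684 0.1882 0.1168] yaw 153.38 q6 -2.526 F [-1.03  0.31  1.63] M [-0.07  0.3   0.01] op 0.316
```

Seated: the collar took the weight at TCP z 0.1168. I release to let it settle, then regrip.

Call:
play_rows(
  rows=[
    [50,[0,0,0],[0,0,0]],
    [50,[0,0,0],[0,0,0]],
    [50,[0,0,0],[0,0,0]],
    [50,[-0.003,0,0],[0,0,0]],
    [50,[-0.003,0,0],[0,0,0]],
  ],
)

```text
time: 14.85
eef_pos: [0.5685, 0.1882, 0.1173]
tcp_rot: [0.688, -0.163, -0.688, -0.163]
contact_force: [-0.4, 0.0, -0.9]
opening: 0.502
```

```bash
python3 go.py; python3 -c "
from h import *
snap('side','d.png',(235,100,335,175),8)"
```

```text
t 14.85 p [0.5685 0.1882 0.1173] yaw 153.38 q6 -2.527 F [-0.41  0.   -0.89] M [ 0.01 -0.02  0.04] op 0.502
```

View pics/d.png

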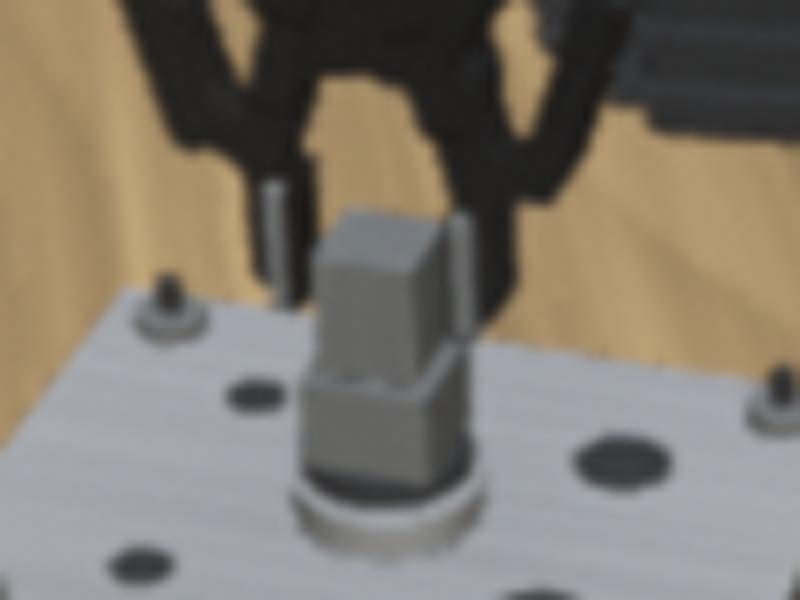

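The driver stands upright and down on the collar (block bottom at about y=485, collar showing beneath it). Regripping gently.

Call:
play_rows(
  rows=[
    [0,[0,0,0],[0,0,0]],
    [0,[0,0,0],[0,0,0]],
    [0,[0,0,0],[0,0,0]],
    [0,[0,0,0],[0,0,0]],
    [0,[0,0,0],[0,0,0]],
  ],
  force=25,
)

```text
time: 15.32
eef_pos: [0.5682, 0.1883, 0.1172]
tcp_rot: [-0.688, 0.163, 0.688, 0.163]
contact_force: [-1.2, 0.8, 2.7]
opening: 0.319
```

```bash
python3 go.py
```

```text
t 15.32 p [0.5682 0.1883 0.1172] yaw 153.38 q6 -2.527 F [-1.24  0.81  2.66] M [0.08 0.24 0.02] op 0.319
```

Call:
play_rows(
  rows=[
    [0,[-0.001,0,0],[0,0,0]],
    [0,[-0.001,0,0],[0,0,0]],
    [0,[-0.001,0,0],[0.04,0,0]],
    [0,[-0.001,0,0],[0.1,0,0]],
    [0,[-0.001,0,0],[0.16,0,0]],
    [0,[-0.001,0,0],[0.22,0,0]],
    [0,[-0.001,0,0],[0.28,0,0]],
    [0,[0,0,0],[0.34,0,0]],
    [0,[0,0,0],[0.4,0,0]],
  ],
)

```text
time: 16.07
eef_pos: [0.5682, 0.1879, 0.117]
tcp_rot: [0.603, -0.369, -0.603, -0.368]
contact_force: [-0.8, -1.3, 1.0]
opening: 0.323
```

```bash
python3 go.py
```

```text
t 16.07 p [0.5682 0.1879 0.117 ] yaw 117.15 q6 -1.894 F [-0.76 -1.3   0.96] M [-0.16  0.1   0.1 ] op 0.323
```

Call:
play_rows(
  rows=[
    [0,[0,0,0],[0.07,0,0]],
    [0,[0,0,0],[0.14,0,0]],
    [0,[0,0,0],[0.21,0,0]],
    [0,[0,0,0],[0.28,0,0]],
    [0,[0.001,0,0],[0.35,0,0]],
    [0,[0.001,0,0],[0.42,0,0]],
    [0,[0.001,0,0],[0.49,0,0]],
    [0,[0.001,0,0],[0.56,0,0]],
    [0,[0.002,0,0],[0.63,0,0]],
    [0,[0.002,0,0],[0.7,0,0]],
  ],
)

```text
time: 16.9
eef_pos: [0.5676, 0.1873, 0.1164]
tcp_rot: [-0.322, 0.631, 0.321, 0.628]
contact_force: [-3.2, -2.0, 2.7]
opening: 0.321
```

```bash
python3 go.py
```

```text
t 16.9 p [0.5676 0.1873 0.1164] yaw 54.13 q6 -0.794 F [-3.24 -2.    2.71] M [-0.58  0.61  0.06] op 0.321
```

Call:
play_rows(
  rows=[
    [0,[-0.001,0.0008,-0.0018],[0.02,0,0]],
    [0,[-0.001,0.0008,-0.0018],[0.08,0,0]],
    [0,[-0.001,0.0008,-0.0018],[0.15,0,0]],
    [0,[-0.001,0.0008,-0.0018],[0.22,0,0]],
    [0,[-0.001,0.0008,-0.0018],[0.29,0,0]],
    [0,[0,0.0008,-0.0018],[0.36,0,0]],
    [0,[0,0.0008,-0.0018],[0.43,0,0]],
    [0,[0,0.0008,-0.0018],[0.5,0,0]],
    [0,[0,0.0008,-0.0018],[0.56,0,0]],
    [0,[0,0.0008,-0.0018],[0.6,0,0]],
  ],
)

```text
time: 17.73
eef_pos: [0.5666, 0.1874, 0.1159]
tcp_rot: [-0.001, 0.708, 0.001, 0.706]
contact_force: [-3.3, -1.6, 2.3]
opening: 0.324
```

```bash
python3 go.py
```

```text
t 17.73 p [0.5666 0.1874 0.1159] yaw 0.16 q6 0.147 F [-3.35 -1.63  2.31] M [-0.16  0.71  0.08] op 0.324
```

Call:
play_rows(
  rows=[
    [0,[-0.002,-0.001,-0.002],[0.02,0,0]],
    [0,[-0.002,-0.001,-0.003],[0.08,0,0]],
    [0,[-0.002,-0.001,-0.003],[0.14,0,0]],
    [0,[-0.002,-0.001,-0.003],[0.2,0,0]],
    [0,[-0.001,-0.001,-0.003],[0.26,0,0]],
    [0,[-0.001,-0.001,-0.003],[0.31,0,0]],
    [0,[-0.001,-0.001,-0.003],[0.34,0,0]],
    [0,[-0.001,-0.001,-0.003],[0.34,0,0]],
    [0,[-0.001,-0.001,-0.003],[0.34,0,0]],
    [0,[-0.001,-0.001,-0.003],[0.34,0,0]],
  ],
)

```text
time: 18.57
eef_pos: [0.5665, 0.1877, 0.1159]
tcp_rot: [0.184, 0.683, -0.184, 0.682]
contact_force: [0.5, 1.4, -2.3]
opening: 0.323
```

```bash
python3 go.py
```

```text
t 18.57 p [0.5665 0.1877 0.1159] yaw -30.17 q6 0.676 F [ 0.53  1.38 -2.34] M [ 0.37 -0.07  0.03] op 0.323
```

Call:
play_rows(
  rows=[
    [0,[0,0,0],[-0.03,0,0]],
    [0,[0,0,0],[-0.09,0,0]],
    [0,[0,0,0],[-0.16,0,0]],
    [0,[-0.001,0,0],[-0.23,0,0]],
    [0,[-0.001,0,0],[-0.3,0,0]],
    [0,[-0.001,0,0],[-0.37,0,0]],
    [0,[-0.001,0,0],[-0.44,0,0]],
    [0,[-0.002,0,0],[-0.5,0,0]],
    [0,[-0.002,0,0],[-0.55,0,0]],
  ],
)

```text
time: 19.32
eef_pos: [0.5669, 0.1875, 0.1165]
tcp_rot: [-0.12, 0.697, 0.12, 0.697]
contact_force: [1.9, 1.3, -4.8]
opening: 0.324
```

```bash
python3 go.py
```

```text
t 19.32 p [0.5669 0.1875 0.1165] yaw 19.56 q6 -0.192 F [ 1.92  1.31 -4.78] M [ 0.25 -0.27 -0.09] op 0.324
```

Call:
play_rows(
  rows=[
    [0,[0,0.0003,0.001],[-0.07,0,0]],
    [0,[0,0.0003,0.001],[-0.14,0,0]],
    [0,[0,0.0003,0.001],[-0.21,0,0]],
    [0,[0,0.0003,0.001],[-0.28,0,0]],
    [0,[-0.001,0.0003,0.001],[-0.35,0,0]],
    [0,[-0.001,0.0003,0.001],[-0.42,0,0]],
    [0,[-0.001,0.0003,0.001],[-0.48,0,0]],
    [0,[-0.001,0.0003,0.001],[-0.52,0,0]],
    [0,[-0.001,0.0003,0.001],[-0.54,0,0]],
    [0,[-0.001,0.0003,0.001],[-0.54,0,0]],
  ],
)

```text
time: 20.15
eef_pos: [0.5672, 0.1876, 0.1169]
tcp_rot: [-0.395, 0.586, 0.395, 0.587]
contact_force: [1.9, 1.3, -5.3]
opening: 0.325
```

Call:
play_rows(
  rows=[
    [0,[0,0,0],[0,0,0]],
    [0,[0,0,0],[0,0,0]],
    [0,[0,0,0],[0,0,0]],
  ],
)

```text
time: 20.4
eef_pos: [0.5672, 0.1877, 0.1172]
tcp_rot: [-0.395, 0.587, 0.395, 0.587]
contact_force: [2.7, 0.6, -4.9]
opening: 0.322
```

```bash
python3 go.py; python3 - <<'E'
from h import *
snap('top','e1.png',(140,215,240,290),4);snap('side','e2.png',(235,100,335,175),4)
cv2.imwrite('pics/e.png',np.hstack([cv2.imread('pics/e1.png'),cv2.imread('pics/e2.png')]))
E
```

```text
t 20.4 p [0.5672 0.1877 0.1172] yaw 67.86 q6 -1.034 F [ 2.66  0.64 -4.91] M [ 0.16 -0.43 -0.06] op 0.322
```

View pics/e.png

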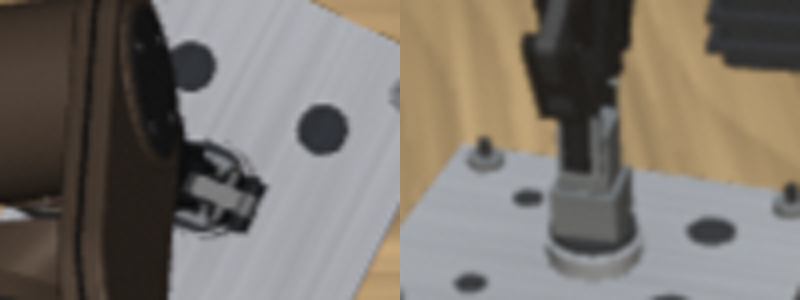

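Side view: the driver is still seated and upright on the collar. Next half turn clockwise.

Call:
play_rows(
  rows=[
    [0,[0.001,-0.001,0],[0.03,0,0]],
    [0,[0.001,-0.001,0],[0.1,0,0]],
    [0,[0.001,-0.001,0],[0.17,0,0]],
    [0,[0.001,-0.001,0],[0.24,0,0]],
    [0,[0.001,-0.001,0],[0.31,0,0]],
    [0,[0.001,-0.001,0],[0.38,0,0]],
    [0,[0.002,-0.001,0],[0.45,0,0]],
    [0,[0.002,-0.001,0],[0.52,0,0]],
    [0,[0.002,-0.001,0],[0.59,0,0]],
    [0,[0.002,-0.001,0],[0.66,0,0]],
  ],
)

```text
time: 21.33
eef_pos: [0.5668, 0.1876, 0.1171]
tcp_rot: [-0.051, 0.706, 0.05, 0.705]
contact_force: [0.6, 1.4, -5.0]
opening: 0.32
```

```bash
python3 go.py
```

```text
t 21.33 p [0.5668 0.1876 0.1171] yaw 8.2 q6 0.007 F [ 0.63  1.4  -5.04] M [ 0.17 -0.06  0.04] op 0.32
```

Call:
play_rows(
  rows=[
    [0,[0.001,0.0006,0],[0.07,0,0]],
    [0,[0.001,0.0006,0],[0.14,0,0]],
    [0,[0.002,0.0006,0],[0.21,0,0]],
    [0,[0.002,0.0006,0],[0.28,0,0]],
    [0,[0.003,0.0006,0],[0.35,0,0]],
    [0,[0.003,0.0006,0],[0.42,0,0]],
    [0,[0.003,0.0006,0],[0.49,0,0]],
    [0,[0.004,0.0006,0],[0.56,0,0]],
    [0,[0.004,0.0006,0],[0.63,0,0]],
    [0,[0.004,0.0006,0],[0.7,0,0]],
  ],
)

```text
time: 22.17
eef_pos: [0.5666, 0.1881, 0.1165]
tcp_rot: [0.325, 0.629, -0.326, 0.627]
contact_force: [-1.2, 1.5, -1.6]
opening: 0.321
```

```bash
python3 go.py
```

```text
t 22.17 p [0.5666 0.1881 0.1165] yaw -54.81 q6 1.107 F [-1.21  1.51 -1.6 ] M [0.27 0.17 0.06] op 0.321
```

Call:
play_rows(
  rows=[
    [0,[0,0,0],[0.07,0,0]],
    [0,[0,0,0],[0.14,0,0]],
    [0,[0,0,0],[0.21,0,0]],
    [0,[0,0,0],[0.28,0,0]],
    [0,[0.001,0,0],[0.35,0,0]],
    [0,[0.001,0,0],[0.42,0,0]],
    [0,[0.001,0,0],[0.49,0,0]],
    [0,[0.001,0,0],[0.56,0,0]],
    [0,[0.002,0,0],[0.63,0,0]],
    [0,[0.002,0,0],[0.69,0,0]],
  ],
)

```text
time: 23.0
eef_pos: [0.5669, 0.1885, 0.116]
tcp_rot: [-0.602, -0.371, 0.603, -0.369]
contact_force: [-0.9, 2.7, -1.2]
opening: 0.321
```

Call:
play_rows(
  rows=[
    [0,[0,0,0],[0,0,0]],
    [0,[0,0,0],[0,0,0]],
    [0,[0,0,0],[0,0,0]],
    [0,[0,0,0],[0,0,0]],
  ],
)

```text
time: 23.33
eef_pos: [0.567, 0.1883, 0.1157]
tcp_rot: [-0.601, -0.372, 0.602, -0.371]
contact_force: [-1.9, 2.7, 0.1]
opening: 0.324
```

```bash
python3 go.py
```

```text
t 23.33 p [0.567  0.1883 0.1157] yaw -116.55 q6 2.184 F [-1.9   2.65  0.07] M [0.7  0.42 0.02] op 0.324
```

Call:
play_rows(
  rows=[
    [0,[0,-0.0015,-0.0008],[-0.03,0,0]],
    [0,[0,-0.0015,-0.0008],[-0.09,0,0]],
    [0,[0,-0.0015,-0.0008],[-0.16,0,0]],
    [0,[0,-0.0015,-0.0008],[-0.23,0,0]],
    [0,[-0.001,-0.0015,-0.0008],[-0.3,0,0]],
    [0,[-0.001,-0.0015,-0.0008],[-0.37,0,0]],
    [0,[-0.001,-0.0015,-0.0008],[-0.44,0,0]],
    [0,[-0.001,-0.0015,-0.0008],[-0.5,0,0]],
    [0,[-0.001,-0.0015,-0.0008],[-0.55,0,0]],
  ],
)

```text
time: 24.08
eef_pos: [0.5667, 0.1882, 0.1155]
tcp_rot: [0.389, 0.591, -0.39, 0.59]
contact_force: [-1.7, 3.2, -0.2]
opening: 0.322
```

```bash
python3 go.py
```

```text
t 24.08 p [0.5667 0.1882 0.1155] yaw -66.83 q6 1.317 F [-1.71  3.17 -0.22] M [ 0.49  0.34 -0.04] op 0.322
```

Call:
play_rows(
  rows=[
    [0,[0,0,0],[-0.07,0,0]],
    [0,[0,0,0],[-0.14,0,0]],
    [0,[0,0,0],[-0.21,0,0]],
    [0,[0,0,0],[-0.28,0,0]],
    [0,[0,0,0],[-0.35,0,0]],
    [0,[-0.001,0,0],[-0.41,0,0]],
    [0,[-0.001,0,0],[-0.47,0,0]],
    [0,[-0.001,0,0],[-0.51,0,0]],
    [0,[-0.001,0,0],[-0.51,0,0]],
    [0,[-0.001,0,0],[-0.51,0,0]],
  ],
)

```text
time: 24.92
eef_pos: [0.5667, 0.1878, 0.1158]
tcp_rot: [0.13, 0.695, -0.131, 0.695]
contact_force: [-2.2, 1.5, 0.5]
opening: 0.322
```

```bash
python3 go.py
```

```text
t 24.92 p [0.5667 0.1878 0.1158] yaw -21.27 q6 0.522 F [-2.19  1.45  0.52] M [0.1  0.49 0.01] op 0.322
```

Stopped a quarter turn back (gripper turn 3.05 rad). Now I release, swing the fingers back 90° and regrip for the last run.

Call:
play_rows(
  rows=[
    [0,[0,0,0],[0,0,0]],
    [70,[0,0,0],[0,0,0]],
    [70,[0,0,0],[0,0,0]],
    [70,[0,0,0],[0,0,0]],
    [70,[0,0,0],[0,0,0]],
    [70,[0,0,0],[-0.07,0,0]],
    [70,[0,0,0],[-0.14,0,0]],
    [70,[0,0,0],[-0.21,0,0]],
    [70,[0,0,0],[-0.28,0,0]],
    [70,[0,0,0],[-0.35,0,0]],
  ],
)

```text
time: 25.75
eef_pos: [0.5674, 0.1882, 0.116]
tcp_rot: [-0.065, 0.704, 0.065, 0.704]
contact_force: [1.1, -0.5, 0.7]
opening: 0.696
```

```bash
python3 go.py .567 .188 .1163 68.7
```

```text
t 25.75 p [0.5674 0.1882 0.116 ] yaw 10.58 q6 -0.034 F [ 1.12 -0.53  0.67] M [ 0.04 -0.03 -0.02] op 0.696
shift [-0.0009 -0.0003 -0.0015] turn [-6.457e-01  4.000e-04  5.000e-04]
```

Call:
play_rows(
  rows=[
    [70,[-0.001,0,-0.001],[-0.07,0,0]],
    [70,[-0.001,0,-0.001],[-0.14,0,0]],
    [70,[-0.001,0,-0.001],[-0.21,0,0]],
    [70,[-0.001,0,-0.001],[-0.28,0,0]],
    [70,[-0.001,0,-0.001],[-0.35,0,0]],
    [70,[-0.001,0,-0.001],[-0.42,0,0]],
    [70,[-0.001,0,-0.001],[-0.49,0,0]],
    [70,[-0.001,0,-0.001],[-0.56,0,0]],
    [70,[-0.001,0,-0.001],[-0.62,0,0]],
    [70,[-0.001,0,-0.001],[-0.65,0,0]],
  ],
)

```text
time: 26.58
eef_pos: [0.5671, 0.1881, 0.1163]
tcp_rot: [-0.401, 0.582, 0.4, 0.583]
contact_force: [-0.5, 0.1, 0.2]
opening: 0.701
```

Call:
play_rows(
  rows=[
    [50,[0,0,0],[0,0,0]],
    [0,[0,0,0],[0,0,0]],
    [0,[0,0,0],[0,0,0]],
    [0,[0,0,0],[0,0,0]],
    [0,[0,0,0],[0,0,0]],
    [0,[0,0,0],[0,0,0]],
    [0,[0,0,0],[0,0,0]],
  ],
  force=25,
)

```text
time: 27.17
eef_pos: [0.567, 0.1882, 0.1163]
tcp_rot: [-0.399, 0.583, 0.399, 0.584]
contact_force: [0.1, -0.4, 1.2]
opening: 0.322
```

```bash
python3 go.py
```

```text
t 27.17 p [0.567  0.1882 0.1163] yaw 68.76 q6 -1.049 F [ 0.15 -0.42  1.21] M [-0.08 -0.    0.04] op 0.322
```

Call:
play_rows(
  rows=[
    [0,[0,0,0],[0.03,0,0]],
    [0,[0,0,0],[0.1,0,0]],
    [0,[0,0,0],[0.17,0,0]],
    [0,[0,0,0],[0.24,0,0]],
    [0,[0.001,0,0],[0.31,0,0]],
    [0,[0.001,0,0],[0.38,0,0]],
    [0,[0.001,0,0],[0.45,0,0]],
    [0,[0.001,0,0],[0.52,0,0]],
    [0,[0.002,0,0],[0.59,0,0]],
    [0,[0.002,0,0],[0.66,0,0]],
  ],
)

```text
time: 28.0
eef_pos: [0.5671, 0.1883, 0.116]
tcp_rot: [-0.056, 0.705, 0.056, 0.705]
contact_force: [0.1, 0.1, 1.6]
opening: 0.325
```

```bash
python3 go.py
```

```text
t 28.0 p [0.5671 0.1883 0.116 ] yaw 9.08 q6 -0.008 F [0.07 0.13 1.57] M [-0.02  0.    0.08] op 0.325
```

Call:
play_rows(
  rows=[
    [0,[0,0,0],[0.07,0,0]],
    [0,[0,0,0],[0.14,0,0]],
    [0,[0,0,0],[0.21,0,0]],
    [0,[0,0,0],[0.28,0,0]],
    [0,[0.001,0,0],[0.35,0,0]],
    [0,[0.001,0,0],[0.42,0,0]],
    [0,[0.001,0,0],[0.49,0,0]],
    [0,[0.001,0,0],[0.56,0,0]],
    [0,[0.002,0,0],[0.63,0,0]],
    [0,[0.002,0,0],[0.7,0,0]],
  ],
)

```text
time: 28.83
eef_pos: [0.5671, 0.1883, 0.1154]
tcp_rot: [0.321, 0.63, -0.32, 0.631]
contact_force: [1.2, -0.0, 1.3]
opening: 0.321
```

```bash
python3 go.py
```

```text
t 28.83 p [0.5671 0.1883 0.1154] yaw -53.92 q6 1.092 F [ 1.21 -0.    1.33] M [-0.04  0.03  0.02] op 0.321
```

Call:
play_rows(
  rows=[
    [0,[0,0,0],[0.06,0,0]],
    [0,[0,0,0],[0.12,0,0]],
    [0,[0,0,0],[0.18,0,0]],
    [0,[0,0,0],[0.24,0,0]],
    [0,[0.001,0,0],[0.3,0,0]],
    [0,[0.001,0,0],[0.35,0,0]],
    [0,[0.001,0,0],[0.39,0,0]],
    [0,[0.001,0,0],[0.42,0,0]],
    [0,[0.001,0,0],[0.44,0,0]],
    [0,[0.001,0,0],[0.45,0,0]],
  ],
  force=20,
)

```text
time: 29.67
eef_pos: [0.5672, 0.1882, 0.1151]
tcp_rot: [0.518, 0.481, -0.518, 0.482]
contact_force: [0.4, 1.2, 2.5]
opening: 0.319
```

```bash
python3 go.py
```

```text
t 29.67 p [0.5672 0.1882 0.1151] yaw -94.18 q6 1.795 F [0.44 1.25 2.53] M [-0.08  0.03  0.06] op 0.319
```

Call:
play_rows(
  rows=[
    [0,[0,0,0],[0.012,0,0]],
    [0,[0,0,0],[0.024,0,0]],
    [0,[0,0,0],[0.036,0,0]],
    [0,[0,0,0],[0.048,0,0]],
    [0,[0,0,0],[0.06,0,0]],
  ],
)

```text
time: 30.08
eef_pos: [0.5671, 0.1882, 0.115]
tcp_rot: [0.54, 0.456, -0.54, 0.457]
contact_force: [0.2, -0.2, 2.6]
opening: 0.325
```

```bash
python3 go.py
```

```text
t 30.08 p [0.5671 0.1882 0.115 ] yaw -99.62 q6 1.89 F [ 0.23 -0.22  2.59] M [-0.12 -0.08  0.05] op 0.325
```

Call:
play_rows(
  rows=[
    [0,[0,0,0],[0.01,0,0]],
    [0,[0,0,0],[0.02,0,0]],
    [0,[0,0,0],[0.03,0,0]],
    [0,[0,0,0],[0.03,0,0]],
  ],
)

```text
time: 30.42
eef_pos: [0.5671, 0.1882, 0.115]
tcp_rot: [0.551, 0.443, -0.55, 0.444]
contact_force: [1.5, -0.4, 3.5]
opening: 0.321
```

```bash
python3 go.py
```

```text
t 30.42 p [0.5671 0.1882 0.115 ] yaw -102.28 q6 1.936 F [ 1.54 -0.38  3.54] M [-0.24 -0.17 -0.  ] op 0.321
```

Call:
play_rows(
  rows=[
    [0,[0,0,0],[0.01,0,0]],
    [0,[0,0,0],[0.02,0,0]],
    [0,[0,0,0],[0.02,0,0]],
  ],
)

```text
time: 30.67
eef_pos: [0.5671, 0.1882, 0.1149]
tcp_rot: [0.558, 0.435, -0.557, 0.435]
contact_force: [0.3, -0.4, 4.1]
opening: 0.32
```

```bash
python3 go.py
```

```text
t 30.67 p [0.5671 0.1882 0.1149] yaw -104.08 q6 1.967 F [ 0.34 -0.35  4.08] M [-0.2  -0.21 -0.02] op 0.32
```

Call:
play_rows(
  rows=[
    [0,[-0.001,0,0],[0.01,0,0]],
    [0,[-0.001,0,0],[0.02,0,0]],
    [0,[-0.001,0,0],[0.02,0,0]],
  ],
)

```text
time: 30.92
eef_pos: [0.5671, 0.1882, 0.115]
tcp_rot: [0.565, 0.426, -0.564, 0.426]
contact_force: [2.2, -0.8, 3.9]
opening: 0.316
```

```bash
python3 go.py
```

```text
t 30.92 p [0.5671 0.1882 0.115 ] yaw -105.88 q6 1.999 F [ 2.17 -0.77  3.9 ] M [-0.19 -0.41 -0.04] op 0.316
```

Call:
play_rows(
  rows=[
    [0,[0,0,0],[0.01,0,0]],
    [0,[0,0,0],[0.02,0,0]],
    [0,[0,0,0],[0.02,0,0]],
  ],
)

```text
time: 31.17
eef_pos: [0.567, 0.1882, 0.1149]
tcp_rot: [0.571, 0.417, -0.571, 0.417]
contact_force: [3.1, -0.7, 2.1]
opening: 0.325
```

```bash
python3 go.py
```

```text
t 31.17 p [0.567  0.1882 0.1149] yaw -107.68 q6 2.03 F [ 3.14 -0.67  2.14] M [-0.13 -0.58 -0.08] op 0.325
```

Call:
play_rows(
  rows=[
    [0,[0,0,0],[0.008,0,0]],
    [0,[0,0,0],[0.015,0,0]],
    [0,[0,0,0],[0.015,0,0]],
  ],
)

```text
time: 31.42
eef_pos: [0.567, 0.1882, 0.1149]
tcp_rot: [0.576, 0.41, -0.576, 0.411]
contact_force: [2.7, -1.0, 1.8]
opening: 0.323
```

```bash
python3 go.py
```

```text
t 31.42 p [0.567  0.1882 0.1149] yaw -109.01 q6 2.053 F [ 2.68 -0.98  1.79] M [-0.17 -0.64 -0.06] op 0.323
```

Call:
play_rows(
  rows=[
    [0,[0,0,0],[0.008,0,0]],
    [0,[0,0,0],[0.015,0,0]],
    [0,[0,0,0],[0.015,0,0]],
  ],
)

```text
time: 31.67
eef_pos: [0.567, 0.1882, 0.115]
tcp_rot: [0.581, 0.404, -0.58, 0.404]
contact_force: [3.8, -0.8, 1.3]
opening: 0.322
```

```bash
python3 go.py
```

```text
t 31.67 p [0.567  0.1882 0.115 ] yaw -110.36 q6 2.077 F [ 3.76 -0.78  1.33] M [-0.16 -0.75 -0.04] op 0.322
```

Call:
play_rows(
  rows=[
    [0,[0,0,0],[0.008,0,0]],
    [0,[0,0,0],[0.015,0,0]],
    [0,[0,0,0],[0.015,0,0]],
  ],
)

```text
time: 31.92
eef_pos: [0.5669, 0.1882, 0.115]
tcp_rot: [0.585, 0.397, -0.585, 0.397]
contact_force: [3.6, -0.6, 2.0]
opening: 0.322
```

```bash
python3 go.py
```

```text
t 31.92 p [0.5669 0.1882 0.115 ] yaw -111.71 q6 2.1 F [ 3.64 -0.6   1.97] M [-0.13 -0.77  0.07] op 0.322
```

Gripper turn 6.20 rad, so with the play the tap is at 6.0 or more, with no force build-up. I let go and lift clear.

Call:
play_rows(
  rows=[
    [60,[0,0,0],[0,0,0]],
    [60,[0,0,0],[0,0,0]],
    [60,[0,0,0],[0,0,0]],
    [60,[0,0,0],[0,0,0]],
    [60,[-0.05,0,0],[0,0,0]],
    [60,[-0.12,0,0],[0,0,0]],
    [60,[-0.2,0,0],[0,0,0]],
    [60,[-0.3,0,0],[0,0,0]],
    [60,[-0.4,0,0],[0,0,0]],
    [60,[-0.4,0,0],[0,0,0]],
  ],
)

```text
time: 32.75
eef_pos: [0.5696, 0.1889, 0.2426]
tcp_rot: [0.589, 0.396, -0.581, 0.399]
contact_force: [0.4, -0.4, 1.4]
opening: 0.603
```

```bash
python3 go.py; python3 - <<'E'
from h import *
snap('side','f.png',(235,100,335,175),8)
E
```

```text
t 32.75 p [0.5696 0.1889 0.2426] yaw -111.66 q6 2.1 F [ 0.41 -0.43  1.37] M [-0.01 -0.05  0.01] op 0.603
```

View pics/f.png

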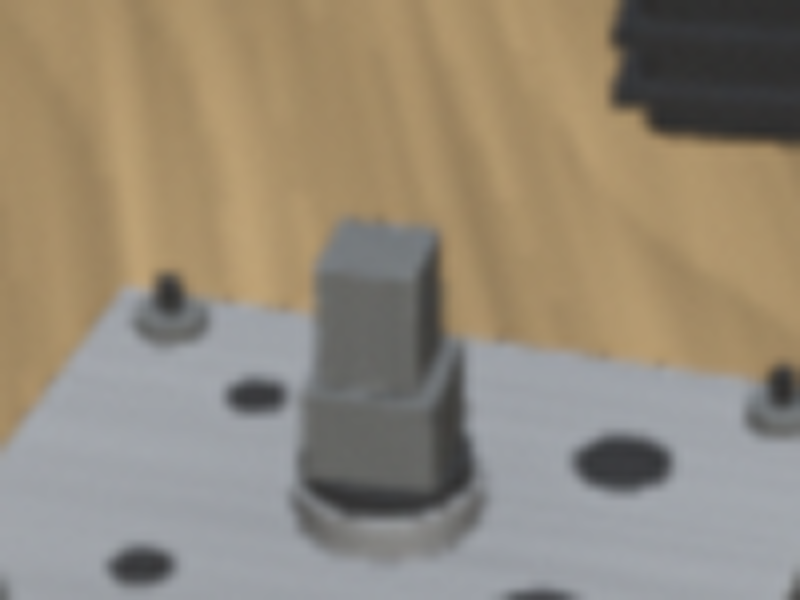

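The driver is free, upright and seated (block bottom at about y=490 on the lowered collar). I do a quick numeric check of the bystanders, then hand in.

```bash
python3 - <<'E'
from h import *
n=cams.read_camera("side")["color"][:,:,::-1].astype(int); o=cv2.imread("pics/side0.png").astype(int)
for k,(x,y) in dict(sleeve=(245,280),jar=(340,289),gear=(434,342),yellow=(221,360),teal=(284,412)).items(): print(k,np.abs(n-o)[y-22:y+22,x-22:x+22].mean().round(2))
print(ctrl.sign_off())
E
```

```text
sleeve 0.52
jar 0.52
gear 0.57
yellow 0.52
teal 0.58
the job is handed in; nothing more can be done
None
```

I fitted the grey steel driver onto the tap and ran the full thread sequence. I then left the driver standing on the tap, let go, and handed the job in at about 33 s.

- **Fit:** The first descent touched the chamfer, with up to about 17 N at the wrist (under the tap's 25 N limit). I backed off, re-centred by feel in a few small steps, and lowered the driver until it rested on the collar. It had tilted about 4° in the grip along the way, and that was gone once it was seated.
- **Turns:** These are gripper turns. Each stop is inside its window even at the limits of the play.

| Move | Gripper turn (rad) |
|---|---|
| Half turn clockwise | 3.20 |
| Quarter turn back | 1.49 |
| Half turn clockwise | 4.71 |
| Quarter turn back | 3.05 |
| Regrip, then clockwise to home | 6.20 |

- **Home:** I never felt a clear torque rise at the stop. That the tap is home is worked out from the gripper turn less up to 0.2 rad of play, which puts it at 6.0 rad or more against the 5.85 needed. While turning, readings stayed at about 4 N sideways and 7 N vertically.
- **Last checks:** The final side picture shows the driver upright, seated on the lowered collar and clear of the fingers. The sleeve, jar, gear and both look-alikes match the first side picture.

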